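# Check two cups with a contact thermometer, then lay it in its cradle

### The arm

A 6-joint arm with a two-finger parallel gripper is mounted at the origin on the work surface. World frame = base frame: x ahead of the robot, y to its left, z up, the work surface at z = 0. Lengths are in m, angles in degrees, forces in N, time in s.
With the tool pointing down it reaches from about 0.375 to 0.9 m from the base axis. Payload 3.1 kg.
Tool frame: the origin (TCP) lies at the very end of the fingers, on their centre line; the grasp point (between the pads) lies 19 mm behind it (bot.tcp_to_grasp is the distance from the TCP to the grasp point, in m); z points along the fingers, y is the direction in which the jaws open and shut (so a half turn about z gives the same grasp; the last joint's range is limited). The gripper opens to 87 mm and grips with 3 to 60 N. Pads are 19 mm wide; open, the fingers measure 117 mm over their backs; the gripper's body (75 mm by 190 mm) begins 51 mm behind the grasp point.
Start: joints at [66.32, 30.224, 82.088, -0, 67.689, -10.227], TCP at [0.145, 0.608, 0.223] pointing down, gripper open.
Joint ranges: [-176.69, 176.69], [-43.24, 126.21], [12.49, 139.97], [-82, 262], [0, 151.66], [-163.58, 163.58]. Speed limits (degrees/s): [159.86, 159.86, 180, 180, 180, 180].

### API

Orientations are given as a 3x3 rotation matrix whose columns are the frame's x, y, z axes.
In Python, from rig import telemetry, eyes, order, bot gives the robot as it stands. The module is installed in compiled form; this text tells all that it offers.
- The arm moves only by the tool servo_tool, never from a script. Its argument "targets" is a list of rows, each a list of 2 entries, a list of its own where there are three numbers: the shift along the tool's x, y, z in m, then the turn, a rotation vector about the tool's x, y, z in rad. In form: [[[tx, ty, tz], [wx, wy, wz]], ...]. A call has 1 to 12 rows; each row is the pose to reach, as a shift and turn from the pose commanded when the call began, along the tool's axes at that moment; what a row does not reach only later rows make up. A row lasts 1/8 s, in which the tool goes at most 62.5 mm and 10.7 degrees, less where a joint would pass 70% of its speed; a pose out of reach is approached as far as the arm can. A call with a gripper value outside its range is refused whole. "gripper" is the finger opening in m, from 0 to 0.087, set as the call begins (left out, the last holds). The fingers move at their own pace and stop on an object; the grip force is fixed at half the most. Time passes only in rows, so rows that repeat a pose let the fingers close. It gives the time, the measured TCP pose, the force and the opening at its end, in the units of the state.
- telemetry.read_state(): the state, without advancing time (a new reading comes with each control period).
- eyes.capture(name): name is "scene" or "side" or "wrist"; returns a dict with "pixels" (480x640x3 uint8, blue, green, red), "intrinsics" (3x3 intrinsics, pixels), "extrinsics" (4x4, takes a point from camera to world coordinates); the wrist camera has in their place "T_tool_cam" (4x4, takes a point from camera to tool coordinates, whose origin is the TCP and whose axes are the flange's). Camera axes: x right, y down, z forward; pixel columns grow to the right and rows downward; lengths in m; the calibration is good to about 2 mm. The wrist camera is an equidistant fisheye: a pixel r from the principal point sees the ray r / f radians off the axis. A picture is of the moment at which its call begins: read the wrist's pose just before it. There is no depth.
- order.hand_in(): hands the job in, once; it reports no verdict.
The state is a dict: "time_s": time; "joint_positions": joint angles; "qvel": joint speeds; "tau": joint torques, N m; "position": TCP position; "tcp_rot": TCP orientation; "force": force on the tool from outside, world axes, zero at the start; "moment": the same for the moment, N m; "opening": opening from 0.0 (shut) to 1.0 (fully open).
Only numpy, scipy, OpenCV 4.12 (cv2) and the standard library are available. Lean on these libraries where they do the work, as an engineer would, in place of code of your own. Each camera call takes 0.05 s, during which the arm holds its last target. There are 200 camera calls.

### The job

Pick up the orange contact thermometer and gently touch its copper tip to the middle of the upturned base of the blue cup, then of the red cup, resting it about a second on each. Then lower the thermometer into its raised, sloping two-fork cradle before letting go: handle centred over and lying on both forks, the tip hanging over the little white dish. Do not shift the cups, and leave the white cup, tamper, milk pitcher and spoon alone.

Things in the scene. Friction and masses are not known exactly. Their poses are not given: they have to be found in the camera images.
- probe: Contact thermometer, 140 g, lying flat. Orange box handle 130 x 24 x 28 mm (x, y, z); origin at the centre of the handle's underside, x towards the tip, z up. A 6 mm steel stem leaves the +x end 19 mm above the underside, runs to x = 135 mm and bends down to a copper tip of diameter 10 mm. Grip across y at mid-handle.
- probe_tip (a point): Centre of the end face of the copper tip, at (135, 0, 2) mm in the thermometer's frame: 2 mm above the plane of the handle's underside.
- cup_blue: Blue espresso cup (200 g) standing upside down on the dark wooden cup shelf: mouth diameter 66 mm at the bottom, flat round base of diameter 40 mm on top, 60 mm high; a small ear sticks out 50 mm from the axis along its own x. First test cup. Origin at the centre of the mouth plane (on the shelf top), z up.
- cup_blue_top (a point): Centre of the upturned base (top face) of the blue cup, 60 mm above the cup's origin: touch here.
- cup_red: Red espresso cup (200 g) standing upside down on the dark wooden cup shelf: mouth diameter 66 mm at the bottom, flat round base of diameter 40 mm on top, 60 mm high; a small ear sticks out 50 mm from the axis along its own x. Second test cup. Origin at the centre of the mouth plane (on the shelf top), z up.
- cup_red_top (a point): Centre of the upturned base (top face) of the red cup, 60 mm above the cup's origin: touch here.
- cup_white: White espresso cup (200 g) standing upside down on the dark wooden cup shelf: mouth diameter 66 mm at the bottom, flat round base of diameter 40 mm on top, 60 mm high; a small ear sticks out 50 mm from the axis along its own x. To be left alone. Origin at the centre of the mouth plane (on the shelf top), z up.
- shelf: Fixed low dark wooden cup shelf, 150 x 290 mm (x, y), top face 30 mm above the counter. Origin at the centre of its underside on the counter. The three cups stand on it in a row along its y, 95 mm apart, in any order.
- cradle: Fixed; origin on the counter midway between the forks, x to the dish, z up. Black base 12 mm thick, x -60 to 170, 64 mm wide. Two aluminium forks at x -40 and +39 mm: seats 8 mm long, 30 mm clear between lips 11 mm high that flare to 37 mm; 12 mm wide posts; 70 mm free between forks for fingers. White dish at x 135 mm, diameter 52, rim 28 mm up.
- cradle_seat (a point): Point 85 mm above the cradle's origin, midway between the fork seats, in their common plane, which slopes down towards the dish (cradle +x) by 0.21 rad. The centre of the handle's underside (thermometer origin) belongs here, its x pointing to the dish and 0.21 rad down.
- tamper: Bystander: black tamper, diameter 58 mm, 94 mm high, standing; origin at the centre of its underside.
- pitcher: Bystander: steel milk pitcher, diameter 84 mm, 95 mm high, handle along its own x (to 72 mm); origin at the centre of its underside.
- spoon: Bystander: steel spoon 140 mm long lying on the counter, near the robot.
Not all that is in view belongs to the job. Of the things that look like the probe, take the one that is farthest to the robot's left at the start.

How it is judged:
By the outcome, as a careful person would: the job done as asked, in the order asked, and still so for the second after the job is handed in, with the robot touching nothing.
It also fails if it takes over 58 s, if anything falls off the work surface, if the arm or the gripper's body presses on something with over 40 N, if the wrist force passes 120 N, or if a joint passes its speed limit or range.

## Working session

There is one attempt and no reset: what is moved stays moved. The work goes in short steps, Python scripts to look and compute and a tool call to move; the robot and the scene stay as the last step left them, time stands still between calls to the robot, and variables do not carry over. Pictures are saved under pics/ and viewed, about 8 in all and at most 12, crops included, and the job is handed in when it is done.

Besides the shell and the picture viewer there is one more tool, called after "Request:" by a JSON object that holds its "method" and its "body". servo_tool: Moves the arm, as the interface text tells. Its arguments: {"type":"object","properties":{"targets":{"type":"array","items":{"type":"array"}},"gripper":{"type":"number"}},"required":["targets"]}

```bash
mkdir -p pics
cat > h.py <<'E'
import numpy as np, cv2
from rig import telemetry, eyes, order, bot
def cap(n):
    s=telemetry.read_state(); d=eyes.capture(n); d['s']=s
    if 'extrinsics' not in d:
        T=np.eye(4);T[:3,:3]=np.array(s['tcp_rot']);T[:3,3]=s['position'];d['extrinsics']=T@np.array(d['T_tool_cam']);d['fish']=1
    return d
def ray(d,u,v):
    K=np.array(d['intrinsics']);E=np.array(d['extrinsics'])
    x=(u-K[0,2])/K[0,0];y=(v-K[1,2])/K[1,1]
    if 'fish' in d:
        r=np.hypot(x,y); k=np.sin(r)/r if r>1e-9 else 1; c=np.array([x*k,y*k,np.cos(r)])
    else: c=np.array([x,y,1.])
    return E[:3,3],E[:3,:3]@c
def onz(d,u,v,z):
    o,r=ray(d,u,v); return o+r*(z-o[2])/r[2]
def proj(d,p):
    K=np.array(d['intrinsics']);E=np.array(d['extrinsics']); c=E[:3,:3].T@(np.array(p)-E[:3,3])
    if 'fish' in d:
        t=np.arctan2(np.hypot(c[0],c[1]),c[2]); k=t/np.hypot(c[0],c[1])
        return np.array([K[0,0]*c[0]*k+K[0,2],K[1,1]*c[1]*k+K[1,2]])
    return np.array([K[0,0]*c[0]/c[2]+K[0,2],K[1,1]*c[1]/c[2]+K[1,2]])
E
cat > a.py <<'E'
from h import *
import pickle
for n in('scene','side','wrist'):
    d=cap(n);pickle.dump(d,open(n+'.pkl','wb'));cv2.imwrite(f'pics/{n}0.png',d['pixels'])
    print(n,np.round(d['extrinsics'],3).tolist(),np.round(d['intrinsics'],1).tolist())
print(d['s'])
E
python3 a.py
```

```text
scene [[-0.356, 0.592, -0.723, 1.374], [0.934, 0.244, -0.26, 0.227], [0.022, -0.768, -0.64, 0.826], [0.0, 0.0, 0.0, 1.0]] [[494.1, 0.0, 316.4], [0.0, 494.1, 239.1], [0.0, 0.0, 1.0]]
side [[0.943, -0.189, 0.273, 0.18], [-0.331, -0.474, 0.816, -1.198], [-0.025, -0.86, -0.51, 0.791], [0.0, 0.0, 0.0, 1.0]] [[527.7, 0.0, 313.3], [0.0, 527.7, 241.4], [0.0, 0.0, 1.0]]
wrist [[0.232, 0.938, 0.259, 0.074], [0.973, -0.223, -0.063, 0.626], [-0.001, 0.267, -0.964, 0.384], [0.0, 0.0, 0.0, 1.0]] [[371.6, 0.0, 315.9], [0.0, 371.6, 242.5], [0.0, 0.0, 1.0]]
{'time_s': 0.1, 'joint_positions': array([ 6.63194756e+01,  3.02733798e+01,  8.21483780e+01, -1.29776190e-03,
        6.76890476e+01, -1.02279593e+01]), 'qvel': array([-0.05538875, -0.25834743, -0.09591804,  0.02827852, -0.0078803 ,
       -0.02148575]), 'tau': array([-1.25912406e-04, -4.40987206e+01, -1.77150500e+01,  6.34612190e-02,
        5.33189694e-02, -4.10324139e-05]), 'position': array([0.14511899, 0.60724919, 0.22167597]), 'tcp_rot': array([[-9.72564738e-01,  2.32631159e-01, -7.57541889e-04],
       [ 2.32632169e-01,  9.72563164e-01, -1.77949657e-03],
       [ 3.22790985e-04, -1.90690423e-03, -9.99998130e-01]]), 'force': array([ 0.7145069 ,  0.10658734, -0.1353751 ]), 'moment': array([-0.01361457,  0.00732047,  0.01024289]), 'opening': 0.9958537025581286}
```

View pics/scene0.png

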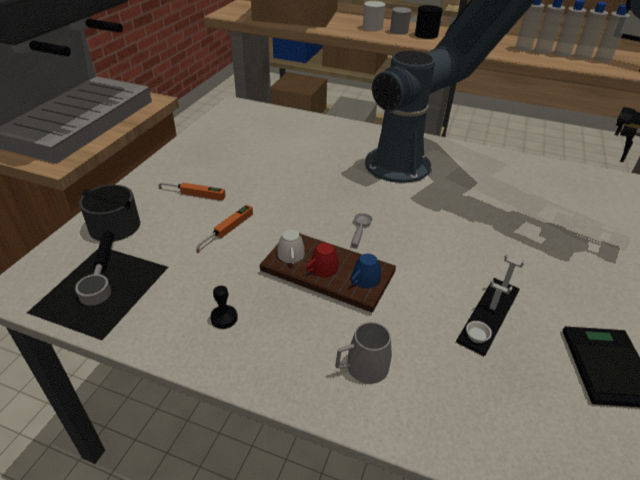

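View pics/side0.png

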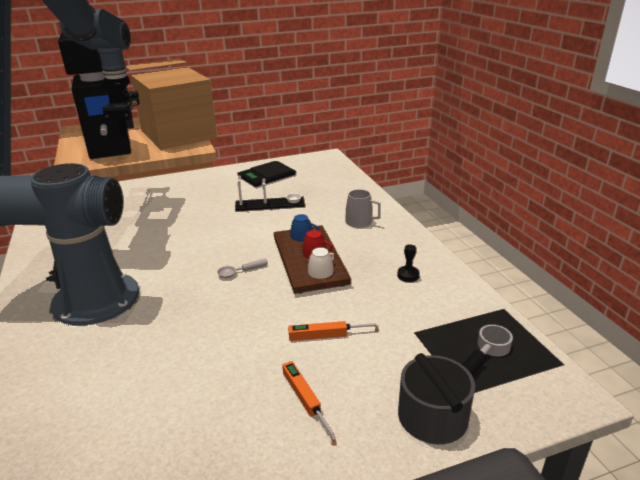

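Scene: target probe handle at about (235,220), decoy at (203,190), cups white/red/blue at (291,245)/(324,260)/(367,270), and the cradle from (513,262) to the dish at (479,332). In side the target handle is at (318,330) and the cradle at (270,203).

```bash
cat > b.py <<'E'
from h import *
import pickle
D={n:pickle.load(open(n+'.pkl','rb')) for n in('scene','side','wrist')}
def blobs(d,lo,hi,amin):
    h=cv2.cvtColor(d['pixels'],cv2.COLOR_BGR2HSV);m=cv2.inRange(h,lo,hi)
    m=cv2.morphologyEx(m,cv2.MORPH_CLOSE,np.ones((5,5)))
    n,l,s,c=cv2.connectedComponentsWithStats(m)
    return [(l==i,s[i]) for i in range(1,n) if s[i,4]>amin]
R={'orange':((6,190,120),(14,255,255)),'red':((0,170,60),(4,255,255)),'blue':((102,120,40),(118,255,255))}
for n in('scene','side'):
    d=D[n]
    for k,(lo,hi) in R.items():
        for m,s in blobs(d,lo,hi,60):
            v,u=np.nonzero(m); z=.016 if k=='orange' else .06
            P=np.array([onz(d,a,b,z) for a,b in zip(u,v)]);c=P.mean(0)
            if abs(c[0]-.5)>.5 or abs(c[1])>.7: continue
            w,V=np.linalg.eigh(np.cov(P[:,:2].T))
            print(n,k,s,c.round(3),'axis',np.degrees(np.arctan2(V[1,1],V[0,1])).round(1),(np.sqrt(w*12)*1e3).round())
def crop(n,x,y,w,h):
    return cv2.resize(D[n]['pixels'][y:y+h,x:x+w],(400,300),interpolation=cv2.INTER_CUBIC)
a=np.vstack([np.hstack([crop('scene',440,240,120,120*3//4+20),crop('scene',260,220,140,105)]),np.hstack([crop('side',225,160,90,68),crop('side',265,205,100,75)])])
cv2.imwrite('pics/crops.png',a)
E
python3 b.py
```

```text
scene red [307 243  31  34 745] [ 0.575 -0.041  0.06 ] axis -163.8 [ 58. 100.]
scene blue [352 254  29  34 761] [0.573 0.06  0.06 ] axis -170.4 [55. 99.]
side orange [289 322  58  18 719] [ 0.477 -0.333  0.016] axis 169.8 [ 45. 126.]
side orange [283 362  37  54 515] [ 0.387 -0.483  0.016] axis 98.0 [ 25. 125.]
side red [303 230  30  28 429] [ 0.573 -0.032  0.06 ] axis 63.7 [ 69. 114.]
side blue [291 215  27  26 391] [0.565 0.062 0.06 ] axis 66.3 [ 54. 130.]
```

View pics/crops.png

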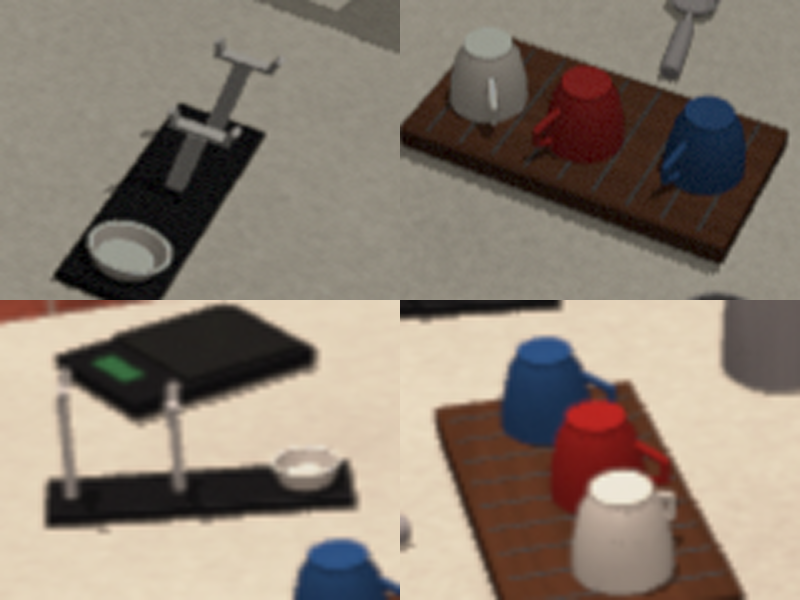

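View pics/wrist0.png

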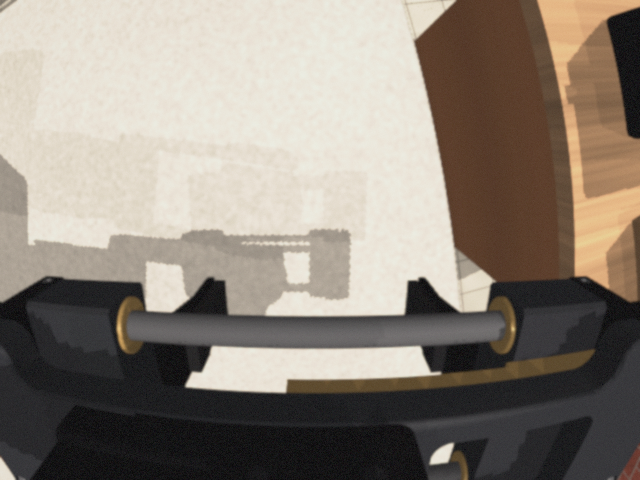

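Crops: cup tops are clear (scene, white (291,235), red (325,249), blue (368,259)), as are the fork ends, dish and base. The wrist view shows only bare counter and the fingers at the bottom edge.

```bash
cat > c.py <<'E'
from b import *
def tri(a,b):
    (o1,r1),(o2,r2)=ray(D['scene'],*a),ray(D['side'],*b)
    A=np.stack([r1,-r2],1);t=np.linalg.lstsq(A,o2-o1,rcond=None)[0]
    p,q=o1+t[0]*r1,o2+t[1]*r2;return ((p+q)/2).round(4),round(np.linalg.norm(p-q)*1e3,1)
print('---')
for n,a,b in [('w',(290.8,235.4),(320.2,252.5)),('r',(325.1,249),(314,233.7)),('b',(368.5,259.2),(301,217.5))]:
    print(n,tri(a,b),onz(D['scene'],*a,.09).round(3),onz(D['side'],*b,.09).round(3))
S=lambda x,y:(440+x/3.333,240+y/2.727); T=lambda x,y:(225+x/4.444,160+(y-300)/4.41)
print('F1',tri(S(247,62),T(66,388)),'F2',tri(S(204,131),T(172,402)),'dish',tri(S(130,240),T(308,463)))
# base corners in side/scene at z=.012
for p in [(180,103),(265,135),(55,277)]: print('basecorner scene',onz(D['scene'],*S(*p),.012).round(3))
for p in [(47,480),(46,515),(357,507),(350,462)]: print('side',onz(D['side'],*T(*p),.012).round(3))
print('tip',tri((200,248),(376,328)))
h=cv2.cvtColor(D['scene']['pixels'],cv2.COLOR_BGR2HSV);print(h[218,235],h[190,200])
R['orange']=((4,150,60),(16,255,255))
for m,s in blobs(D['scene'],*R['orange'],100):
    v,u=np.nonzero(m);P=np.array([onz(D['scene'],a,b,.016) for a,b in zip(u,v)]);w,V=np.linalg.eigh(np.cov(P[:,:2].T));print(s,P.mean(0).round(3),np.degrees(np.arctan2(V[1,1],V[0,1])).round(1),(np.sqrt(w*12)*1e3).round())
E
python3 c.py | sed 1,/---/d
```

```text
w (array([ 0.5541, -0.1325,  0.0894]), np.float64(0.2)) [ 0.555 -0.132  0.09 ] [ 0.554 -0.134  0.09 ]
r (array([ 0.5704, -0.0406,  0.0911]), np.float64(0.8)) [ 0.57  -0.041  0.09 ] [ 0.571 -0.038  0.09 ]
b (array([0.5666, 0.0604, 0.0911]), np.float64(0.1)) [0.565 0.06  0.09 ] [0.567 0.062 0.09 ]
F1 (array([0.4601, 0.3645, 0.0976]), np.float64(3.5)) F2 (array([0.5338, 0.3472, 0.081 ]), np.float64(3.4)) dish (array([0.6233, 0.319 , 0.0313]), np.float64(6.9))
basecorner scene [0.429 0.338 0.012]
basecorner scene [0.447 0.398 0.012]
basecorner scene [0.656 0.284 0.012]
side [0.443 0.398 0.012]
side [0.43  0.34  0.012]
side [0.646 0.267 0.012]
side [0.666 0.341 0.012]
tip (array([ 0.6013, -0.3618,  0.0111]), np.float64(4.9))
[ 11 189 147] [ 10 183 107]
[  84    0  149   98 9285] [-0.629 -1.319  0.016] -143.2 [ 578. 1207.]
[110 135  63  49 163] [ 0.313 -0.746  0.016] 180.0 [ 12. 305.]
[   0  174   31   86 1061] [ 0.702 -0.865  0.016] 52.3 [ 46. 336.]
[  14  180   65   55 1323] [ 0.609 -0.831  0.016] 63.2 [ 89. 252.]
[180 183  45  17 446] [ 0.386 -0.484  0.016] 91.8 [ 48. 136.]
[214 205  38  33 440] [ 0.477 -0.334  0.016] 167.7 [ 39. 131.]
[301 235  22  17 157] [ 0.482 -0.109  0.016] -136.0 [36. 50.]
[319 245  40  50 632] [ 0.541 -0.005  0.016] -170.7 [ 54. 151.]
[  0 248  11  21 123] [ 0.819 -0.764  0.016] 55.9 [16. 69.]
[294 255  18  21 154] [ 0.566 -0.098  0.016] 176.6 [27. 68.]
[357 267  36  38 297] [0.564 0.087 0.016] 167.9 [ 38. 132.]
```

Request:
{"method": "servo_tool", "body": {"targets": [[[-0.03,-0.011,-0.003],[0,0,0]],[[-0.08,-0.03,-0.007],[0,0,0]],[[-0.13,-0.049,-0.011],[0,0,0]],[[-0.18,-0.068,-0.015],[0,0,0]],[[-0.23,-0.087,-0.02],[0,0,0]],[[-0.28,-0.106,-0.024],[0,0,0]],[[-0.33,-0.125,-0.028],[0,0,0]],[[-0.38,-0.144,-0.032],[0,0,0]],[[-0.425,-0.161,-0.036],[0,0,0]],[[-0.447,-0.169,-0.038],[0,0,0]],[[-0.447,-0.169,-0.038],[0,0,0]]]}}

```text
time_s: 1.52
position: [0.5414, 0.3388, 0.2602]
tcp_rot: [[-0.972, 0.235, -0.001], [0.235, 0.972, 0.0], [0.001, 0.0, -1.0]]
force: [-0.5, -0.0, -0.1]
opening: 1.0
```

```bash
cat > shot.py <<'E'
from h import *
import pickle,sys
d=cap('wrist');pickle.dump(d,open(sys.argv[1]+'.pkl','wb'));cv2.imwrite(f'pics/{sys.argv[1]}.png',d['pixels']);s=d['s'];print(s['time_s'],s['position'].round(4),s['tcp_rot'].round(4).tolist(),s['joint_positions'].round(1),s['qvel'].round(1))
E
python3 shot.py w1
```

```text
1.525 [0.5414 0.3388 0.2602] [[-0.972, 0.2348, -0.0008], [0.2348, 0.972, 0.0003], [0.0008, 0.0001, -1.0]] [ 22.   29.2  77.5   0.   73.3 -54.4] [ 2.7 -0.9  2.2  1.2  0.5  0.5]
```

View pics/w1.png

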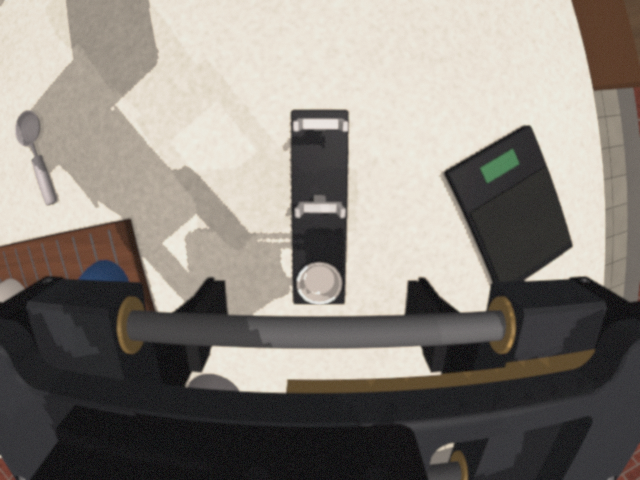

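Wrist view from above the cradle: back fork (320,124), front fork (321,209), dish (320,283), black base columns 292–348.

```bash
cat > e.py <<'E'
from h import *
import pickle
d=pickle.load(open('w1.pkl','rb'));im=d['pixels'];g=cv2.cvtColor(im,cv2.COLOR_BGR2GRAY)
k=cv2.resize(im[100:310,270:370],None,fx=3.6,fy=2.8,interpolation=cv2.INTER_CUBIC)
m=(g>95).astype(np.uint8)
for nm,(y0,y1),z in [('back',(116,137),.098),('front',(199,222),.081)]:
    a=m[y0:y1,294:346];n,l,s,c=cv2.connectedComponentsWithStats(a);i=1+np.argmax(s[1:,4])
    x0,y,w,h,_=s[i];print(nm,[x0+294,y+y0,w,h],c[i]+[294,y0]);u=294+x0+(w-1)/2;v=y0+y+(h-1)/2
    print(' centre',onz(d,u,v,z).round(4),'ends',onz(d,294+x0,v,z).round(4),onz(d,294+x0+w,v,z).round(4))
for v in (150,170,190,240,255):
    r=np.nonzero(g[v,280:360]<70)[0]+280;print(v,r[0],r[-1],onz(d,r[0]-.5,v,.012)[:2].round(4),onz(d,r[-1]+.5,v,.012)[:2].round(4))
print('dish',onz(d,319.5,283,.028).round(4))
cv2.imwrite('pics/k.png',k)
E
python3 e.py
```

```text
back [np.int32(294), np.int32(118), np.int32(52), np.int32(14)] [319.51419558 123.81861199]
 centre [0.4561 0.3638 0.098 ] ends [0.4509 0.3425 0.098 ] [0.4613 0.3861 0.098 ]
front [np.int32(294), np.int32(199), np.int32(52), np.int32(20)] [319.92414861 207.82972136]
 centre [0.5312 0.346  0.081 ] ends [0.5256 0.3229 0.081 ] [0.5369 0.3701 0.081 ]
150 292 346 [0.4724 0.3293] [0.4865 0.3879]
170 292 346 [0.494  0.3239] [0.5081 0.3829]
190 292 346 [0.5157 0.3184] [0.53  0.378]
240 293 345 [0.5718 0.3052] [0.586  0.3643]
255 293 344 [0.5892 0.3007] [0.6034 0.3594]
dish [0.6242 0.3244 0.028 ]
```

View pics/k.png

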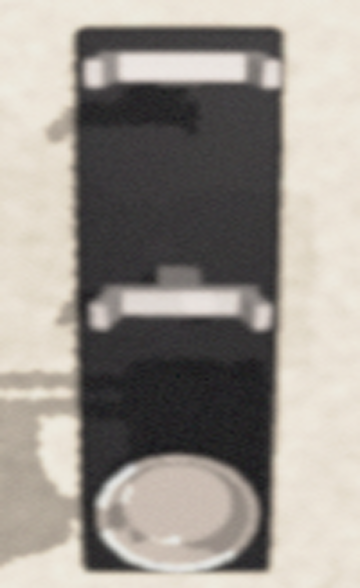

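```bash
cat > f.py <<'E'
from h import *
import pickle
d=pickle.load(open('w1.pkl','rb'))
B=onz(d,320.5,124.1,.0935);F=onz(d,320.1,207.9,.0767);Di=onz(d,319.7,282.9,.028)
hd=lambda a:np.degrees(np.arctan2(a[1],a[0]))
print(B,F,Di,np.linalg.norm((F-B)[:2]),np.linalg.norm((Di-B)[:2]),hd(F-B),hd(Di-B))
u=(Di-B)[:2]/np.linalg.norm((Di-B)[:2]);print('origin est',B[:2]+40*u/1e3,F[:2]-39*u/1e3,Di[:2]-.135*u)
E
python3 f.py
```

```text
[0.45580323 0.36485133 0.0935    ] [0.53152304 0.34656791 0.0767    ] [0.62416729 0.32465409 0.028     ] 0.07789591291671845 0.17309613894407852 -13.574883309235286 -13.428097398452794
origin est [0.49470972 0.35556233] [0.49358922 0.35562468] [0.4928579  0.35600445]
```

Request:
{"method": "servo_tool", "body": {"targets": [[[-0.01,-0.025,0],[0,0,0]],[[-0.03,-0.07,0],[0,0,0]],[[-0.05,-0.12,0],[0,0,0]],[[-0.071,-0.17,0],[0,0,0]],[[-0.092,-0.22,0],[0,0,0]],[[-0.113,-0.27,0],[0,0,0]],[[-0.133,-0.32,0],[0,0,0]],[[-0.146,-0.35,0],[0,0,0]],[[-0.146,-0.35,0],[0,0,0]]]}}

```text
time_s: 2.7
position: [0.6009, -0.0349, 0.2603]
tcp_rot: [[-0.972, 0.234, -0.001], [0.234, 0.972, 0.001], [0.001, 0.0, -1.0]]
force: [0.2, 0.5, 0.5]
opening: 1.001
```

```bash
python3 shot.py w2
```

```text
2.7 [ 0.6009 -0.0349  0.2603] [[-0.9723, 0.2339, -0.0007], [0.2339, 0.9723, 0.0007], [0.0009, 0.0005, -1.0]] [-14.   26.2  83.    0.   70.9 -90.4] [ 2.6 -0.6  1.2  1.5  0.9  0.7]
```

View pics/w2.png

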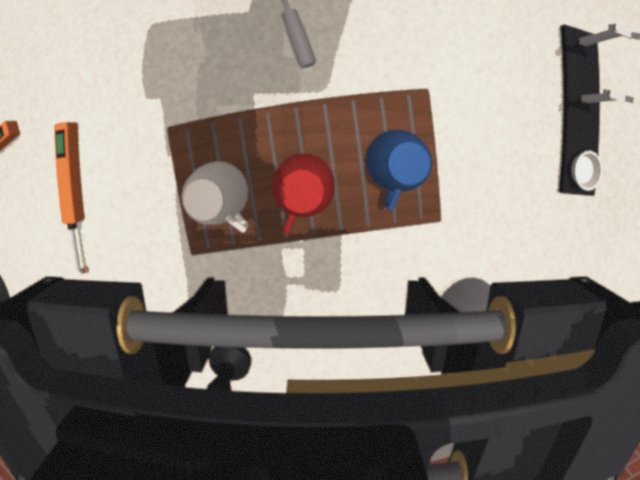

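The cups seen from above: blue top at about (409,163), red (303,188), white (203,200), ears toward the fingers. The target probe is at the left, handle from (66,125) to (72,222), tip (84,270).

```bash
cat > g.py <<'E'
from h import *
import pickle,sys
d=pickle.load(open('w2.pkl','rb'));im=d['pixels']
for n,ch,(x0,y0,x1,y1) in [('blue',0,(360,125,440,215)),('red',2,(265,150,340,225))]:
    a=im[y0:y1,x0:x1].astype(int)
    sat=a[...,ch]-a[...,2-ch]; m0=sat>60
    t,_=cv2.threshold(a[...,ch][m0].astype(np.uint8),0,255,cv2.THRESH_OTSU)
    m=(m0&(a[...,ch]>t)).astype(np.uint8);m=cv2.morphologyEx(m,cv2.MORPH_OPEN,np.ones((7,7)))
    c=max(cv2.findContours(m,0,2)[0],key=cv2.contourArea);e=cv2.fitEllipse(c);u,v=e[0][0]+x0,e[0][1]+y0
    p=onz(d,u,v,.09);q=[np.linalg.norm(onz(d,u+dx,v,.09)-p)*2e3 for dx in(e[1][0]/2,e[1][1]/2)]
    print(n,t,(u,v),e[1],p.round(4),'diam mm',np.round(q,1))
h=cv2.cvtColor(im,cv2.COLOR_BGR2HSV);m=cv2.inRange(h,(5,150,60),(16,255,255));m[:,:45]=0;m[:,95:]=0;m[:110]=0;m[230:]=0
m=cv2.morphologyEx(m,cv2.MORPH_CLOSE,np.ones((15,15)));v,u=np.nonzero(m)
P=np.array([onz(d,a,b,.02) for a,b in zip(u,v)]);w,V=np.linalg.eigh(np.cov(P[:,:2].T))
print('probe',P.mean(0),np.degrees(np.arctan2(V[1,1],V[0,1])),np.sqrt(w*12),'tip',onz(d,84,270,.004))
E
python3 g.py
```

```text
blue 143.0 (408.87966537475586, 162.78496170043945) (39.901100158691406, 41.2428092956543) [0.5662 0.0617 0.09  ] diam mm [38.4 39.7]
red 157.0 (302.22861099243164, 190.5510368347168) (41.2070426940918, 43.2103271484375) [ 0.5694 -0.0387  0.09  ] diam mm [37.1 38.9]
probe [ 0.47977507 -0.32706587  0.02      ] 163.48024993545778 [0.03474648 0.1247916 ] tip [ 0.60607569 -0.36484883  0.004     ]
```

Request:
{"method": "servo_tool", "body": {"targets": [[[0.001,-0.025,0],[0,0,0]],[[0.004,-0.07,0.005],[0,0,0]],[[0.007,-0.12,0.015],[0,0,0]],[[0.01,-0.17,0.03],[0,0,0]],[[0.013,-0.22,0.045],[0,0,0]],[[0.016,-0.27,0.055],[0,0,0]],[[0.018,-0.305,0.06],[0,0,0]],[[0.018,-0.313,0.06],[0,0,0]],[[0.018,-0.313,0.06],[0,0,0]]]}}

```text
time_s: 3.88
position: [0.5116, -0.3331, 0.2006]
tcp_rot: [[-0.973, 0.231, 0.0], [0.231, 0.973, 0.001], [0.0, 0.001, -1.0]]
force: [0.6, 0.5, 0.6]
opening: 0.998
```

```bash
python3 shot.py w3
```

```text
3.875 [ 0.5116 -0.3331  0.2006] [[-0.9729, 0.2314, 0.0], [0.2314, 0.9729, 0.0013], [0.0003, 0.0013, -1.0]] [-4.360e+01  3.050e+01  8.550e+01  1.000e-01  6.400e+01 -1.202e+02] [ 0.8 -0.5  0.5  0.1  0.1 -0. ]
```

View pics/w3.png

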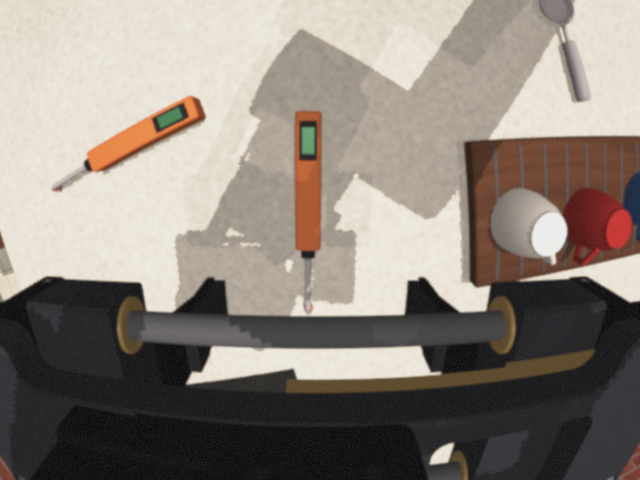

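The target handle is centred between the fingers, from (308,112) to (308,250), with the tip at about (308,307); the decoy is at upper left.

```bash
cat > p.py <<'E'
from h import *
import pickle
d=pickle.load(open('w3.pkl','rb'));im=d['pixels']
h=cv2.cvtColor(im,cv2.COLOR_BGR2HSV);m=cv2.inRange(h,(4,150,60),(16,255,255));m[:,:280]=0;m[:,340:]=0;m[265:]=0
m=cv2.morphologyEx(m,cv2.MORPH_CLOSE,np.ones((31,31)));m=cv2.morphologyEx(m,cv2.MORPH_OPEN,np.ones((5,5)))
v,u=np.nonzero(m);print(u.min(),u.max(),v.min(),v.max())
A=[]
for r in range(v.min()+5,v.max()-4,6):
    c=u[v==r];a,b=onz(d,c.min()-.5,r,.028),onz(d,c.max()+.5,r,.028);A.append(((a+b)/2)[:2]);w=np.linalg.norm(a-b)
    if r%4==0: print(r,c.min(),c.max(),round(w*1e3,1))
A=np.array(A);f=np.polyfit(A[:,0],A[:,1],1);print('heading',np.degrees(np.arctan(f[0])))
a,b=onz(d,308,v.min()-.5,.028),onz(d,308,v.max()+.5,.028);print('ends',a,b,np.linalg.norm(a-b),'mid',(a+b)/2,'y on line',np.polyval(f,((a+b)/2)[0]))
print('tip',onz(d,308,307,.004))
E
python3 p.py
```

```text
296 319 112 251
heading -13.5022778537807
ends [ 0.41210078 -0.31524931  0.028     ] [ 0.53784535 -0.34554588  0.028     ] 0.12934287637450465 mid [ 0.47497306 -0.33039759  0.028     ] y on line -0.3307852377031524
tip [ 0.60489099 -0.36240395  0.004     ]
```

Request:
{"method": "servo_tool", "body": {"targets": [[[0.015,-0.003,0.02],[0,0,0]],[[0.032,-0.006,0.06],[0,0,0]],[[0.036,-0.0065,0.105],[0,0,0]],[[0.036,-0.0065,0.145],[0,0,0]],[[0.036,-0.0065,0.175],[0,0,0]],[[0.036,-0.0065,0.19],[0,0,0]],[[0.036,-0.0065,0.196],[0,0,0]],[[0.036,-0.0065,0.196],[0,0,0]],[[0.036,-0.0065,0.196],[0,0,0]]]}}

```text
time_s: 5.05
position: [0.4752, -0.3336, 0.0057]
tcp_rot: [[-0.973, 0.233, 0.002], [0.232, 0.973, -0.002], [-0.002, -0.001, -1.0]]
force: [-0.0, -0.8, -0.7]
opening: 0.998
```

Request:
{"method": "servo_tool", "body": {"targets": [[[0,0,0],[0,0,0]],[[0,0,0],[0,0,0]],[[0,0,0],[0,0,0]],[[0,0,0],[0,0,0]],[[0,0,0],[0,0,0]],[[0,0,0],[0,0,0]]], "gripper": 0.01}}

```text
time_s: 5.8
position: [0.4745, -0.333, 0.0045]
tcp_rot: [[-0.973, 0.233, -0.0], [0.233, 0.973, 0.0], [0.0, 0.0, -1.0]]
force: [0.5, -0.6, 0.1]
opening: 0.404
```

Request:
{"method": "servo_tool", "body": {"targets": [[[0,0,0],[0,0,0]],[[0,0,0],[0,0,0]],[[0,0,0],[0,0,0]],[[0,0,0],[0,0,0]],[[0,0,0],[0,0,0]]]}}

```text
time_s: 6.42
position: [0.4745, -0.3329, 0.0045]
tcp_rot: [[-0.973, 0.233, -0.0], [0.233, 0.973, 0.0], [0.0, 0.0, -1.0]]
force: [0.3, 0.7, -0.0]
opening: 0.27
```

Request:
{"method": "servo_tool", "body": {"targets": [[[0,0,-0.01],[0,0,0]],[[0,0,-0.04],[0,0,0]],[[0,0,-0.08],[0,0,0]],[[0,0,-0.115],[0,0,0]],[[0.003,0.01,-0.14],[0,0,0]],[[0.013,0.04,-0.145],[0,0,0]],[[0.03,0.088,-0.145],[0,0,0]],[[0.048,0.14,-0.145],[0,0,0]],[[0.066,0.193,-0.145],[0,0,0]],[[0.084,0.246,-0.145],[0,0,0]],[[0.102,0.299,-0.145],[0,0,0]],[[0.12,0.352,-0.145],[0,0,0]]]}}

```text
time_s: 7.92
position: [0.4396, 0.0387, 0.1502]
tcp_rot: [[-0.972, 0.233, 0.002], [0.233, 0.972, -0.0], [-0.002, -0.0, -1.0]]
force: [1.1, 0.7, -1.0]
opening: 0.274
```

Request:
{"method": "servo_tool", "body": {"targets": [[[0.011,0.033,0],[0,0,0]],[[0.017,0.05,0],[0,0,0]],[[0.018,0.053,0],[0,0,0]],[[0.018,0.053,0],[0,0,0]],[[0.018,0.053,0],[0,0,0]]]}}

```text
time_s: 8.55
position: [0.4349, 0.0921, 0.1497]
tcp_rot: [[-0.972, 0.234, 0.0], [0.234, 0.972, -0.0], [-0.0, -0.0, -1.0]]
force: [-0.4, 0.3, -2.2]
opening: 0.272
```

```bash
cat > q.py <<'E'
from h import *
import sys,pickle
n=sys.argv[1];ims=[]
for c in('scene','side'):
    d=cap(c);pickle.dump(d,open(f'{c}_{n}.pkl','wb'))
    s=d['s'];R=s['tcp_rot'];t=s['position']+R@[-.135,0,.0025];u,v=proj(d,t)
    print(c,s['time_s'],s['position'].round(4),'pred tip',t.round(4),'px',(u,v),s['force'].round(2))
    x,y=int(u)-50,int(v)-50;print('crop at',x,y,'x4 (scene left, side right)')
    ims.append(cv2.resize(d['pixels'][y:y+100,x:x+100],(400,400),interpolation=cv2.INTER_CUBIC))
cv2.imwrite(f'pics/{n}.png',np.hstack(ims))
E
python3 q.py q1
```

```text
scene 8.55 [0.4349 0.0921 0.1497] pred tip [0.5661 0.0605 0.1472] px (np.float64(370.9365979346844), np.float64(239.69749925758256)) [-0.39  0.33 -2.22]
crop at 320 189 x4 (scene left, side right)
side 8.6 [0.4348 0.0921 0.1496] pred tip [0.5661 0.0605 0.1472] px (np.float64(300.04648263583624), np.float64(199.61570070455252)) [-0.85 -0.65 -1.53]
crop at 250 149 x4 (scene left, side right)
```

View pics/q1.png

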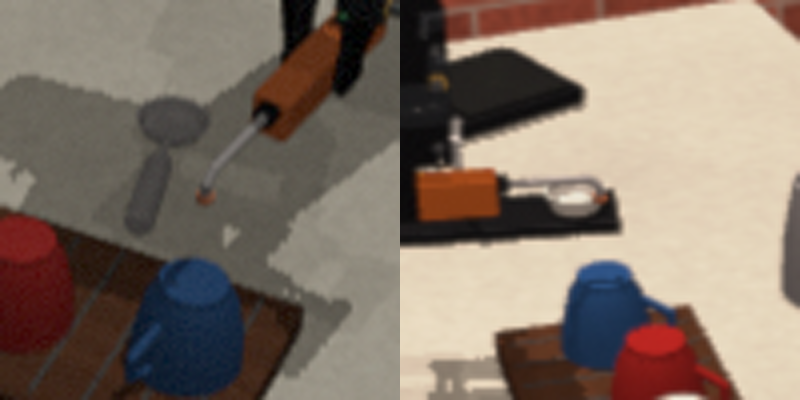

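Tip seen at scene (371,239) and side (301,200), within a pixel of the predicted (371,240) and (300,200): the grip model holds. Lowering.

Request:
{"method": "servo_tool", "body": {"targets": [[[0,0,0.012],[0,0,0]],[[0,0,0.03],[0,0,0]],[[0,0,0.043],[0,0,0]],[[0,0,0.05],[0,0,0]],[[0,0,0.053],[0,0,0]],[[0,0,0.054],[0,0,0]],[[0,0,0.055],[0,0,0]],[[0,0,0.055],[0,0,0]],[[0,0,0.055],[0,0,0]]]}}

```text
time_s: 9.78
position: [0.4347, 0.093, 0.0948]
tcp_rot: [[-0.973, 0.233, 0.001], [0.233, 0.973, -0.0], [-0.001, 0.0, -1.0]]
force: [0.9, -0.3, -1.2]
opening: 0.274
```

Request:
{"method": "servo_tool", "body": {"targets": [[[0,0,0.0005],[0,0,0]],[[0,0,0.001],[0,0,0]],[[0,0,0.0015],[0,0,0]],[[0,0,0.0015],[0,0,0]]]}}

```text
time_s: 10.28
position: [0.4344, 0.0929, 0.093]
tcp_rot: [[-0.973, 0.233, -0.0], [0.233, 0.973, -0.0], [0.0, -0.0, -1.0]]
force: [0.3, -0.6, -1.8]
opening: 0.27
```

Request:
{"method": "servo_tool", "body": {"targets": [[[0,0,0.0004],[0,0,0]],[[0,0,0.0008],[0,0,0]],[[0,0,0.0008],[0,0,0]]]}}

```text
time_s: 10.65
position: [0.4345, 0.093, 0.0923]
tcp_rot: [[-0.973, 0.233, 0.0], [0.233, 0.973, -0.0], [-0.0, -0.0, -1.0]]
force: [-0.9, -0.2, -1.4]
opening: 0.274
```

Request:
{"method": "servo_tool", "body": {"targets": [[[0,0,0.0004],[0,0,0]],[[0,0,0.0008],[0,0,0]],[[0,0,0.0008],[0,0,0]]]}}

```text
time_s: 11.02
position: [0.4345, 0.093, 0.0916]
tcp_rot: [[-0.973, 0.233, 0.0], [0.233, 0.973, -0.0], [-0.0, 0.0, -1.0]]
force: [-1.0, 0.4, 1.4]
opening: 0.275
```

Contact (about +3 N change). Press a touch and rest just over a second.

Request:
{"method": "servo_tool", "body": {"targets": [[[0,0,0.0003],[0,0,0]],[[0,0,0.0003],[0,0,0]],[[0,0,0.0003],[0,0,0]],[[0,0,0.0003],[0,0,0]],[[0,0,0.0003],[0,0,0]],[[0,0,0.0003],[0,0,0]],[[0,0,0.0003],[0,0,0]],[[0,0,0.0003],[0,0,0]]]}}

```text
time_s: 12.02
position: [0.4345, 0.093, 0.0911]
tcp_rot: [[-0.973, 0.233, -0.0], [0.233, 0.973, 0.0], [0.0, -0.0, -1.0]]
force: [-1.7, 0.4, 2.1]
opening: 0.274
```

```bash
python3 q.py q2
```

```text
scene 12.025 [0.4345 0.093  0.0911] pred tip [0.5657 0.0616 0.0886] px (np.float64(368.9823294252734), np.float64(259.91107230802584)) [-1.7   0.45  2.06]
crop at 318 209 x4 (scene left, side right)
side 12.075 [0.4344 0.093  0.0911] pred tip [0.5657 0.0616 0.0886] px (np.float64(300.59185857237037), np.float64(218.144499572874)) [-2.79  1.12  1.56]
crop at 250 168 x4 (scene left, side right)
```

View pics/q2.png

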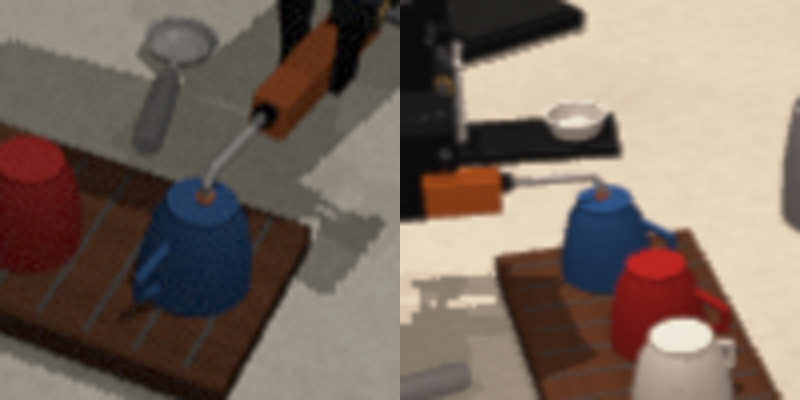

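Tip sits at the middle of the blue top (scene crop (205,198), side crop (602,196)). Lift and go to red.

Request:
{"method": "servo_tool", "body": {"targets": [[[0,0,-0.005],[0,0,0]],[[0,0,-0.02],[0,0,0]],[[0,0,-0.035],[0,0,0]],[[-0.003,-0.01,-0.043],[0,0,0]],[[-0.01,-0.035,-0.045],[0,0,0]],[[-0.019,-0.068,-0.045],[0,0,0]],[[-0.026,-0.09,-0.045],[0,0,0]],[[-0.028,-0.098,-0.045],[0,0,0]],[[-0.028,-0.098,-0.04],[0,0,0]],[[-0.028,-0.098,-0.027],[0,0,0]],[[-0.028,-0.098,-0.015],[0,0,0]],[[-0.028,-0.098,-0.007],[0,0,0]]]}}

```text
time_s: 13.62
position: [0.4383, -0.0082, 0.0969]
tcp_rot: [[-0.973, 0.232, -0.002], [0.232, 0.973, 0.001], [0.002, 0.0, -1.0]]
force: [-0.2, 0.7, -1.7]
opening: 0.275
```

Request:
{"method": "servo_tool", "body": {"targets": [[[0,0,0.002],[0,0,0]],[[0,0,0.0035],[0,0,0]],[[0,0,0.0045],[0,0,0]],[[0,0,0.005],[0,0,0]],[[0,0,0.005],[0,0,0]]]}}

```text
time_s: 14.25
position: [0.439, -0.0089, 0.0933]
tcp_rot: [[-0.973, 0.233, 0.0], [0.233, 0.973, -0.0], [-0.0, -0.0, -1.0]]
force: [-0.7, -0.1, -1.7]
opening: 0.269
```

Request:
{"method": "servo_tool", "body": {"targets": [[[0,0,0.0004],[0,0,0]],[[0,0,0.0008],[0,0,0]],[[0,0,0.0008],[0,0,0]]]}}

```text
time_s: 14.62
position: [0.4389, -0.0089, 0.0923]
tcp_rot: [[-0.973, 0.233, -0.0], [0.233, 0.973, -0.0], [0.0, -0.0, -1.0]]
force: [0.4, 0.3, -2.0]
opening: 0.278
```

Request:
{"method": "servo_tool", "body": {"targets": [[[0,0,0.0004],[0,0,0]],[[0,0,0.0008],[0,0,0]],[[0,0,0.0008],[0,0,0]],[[0,0,0.0008],[0,0,0]]]}}

```text
time_s: 15.12
position: [0.4389, -0.0089, 0.0916]
tcp_rot: [[-0.973, 0.233, 0.0], [0.233, 0.973, -0.0], [-0.0, 0.0, -1.0]]
force: [-0.8, 0.2, 0.7]
opening: 0.273
```

Contact again; press slightly and rest.

Request:
{"method": "servo_tool", "body": {"targets": [[[0,0,0.0004],[0,0,0]],[[0,0,0.0004],[0,0,0]],[[0,0,0.0004],[0,0,0]],[[0,0,0.0004],[0,0,0]],[[0,0,0.0004],[0,0,0]],[[0,0,0.0004],[0,0,0]],[[0,0,0.0004],[0,0,0]],[[0,0,0.0004],[0,0,0]]]}}

```text
time_s: 16.12
position: [0.4389, -0.0089, 0.0911]
tcp_rot: [[-0.973, 0.233, -0.0], [0.233, 0.973, 0.0], [0.0, 0.0, -1.0]]
force: [-1.5, 0.3, 1.6]
opening: 0.275
```

```bash
python3 q.py q3
```

```text
scene 16.125 [ 0.4389 -0.0089  0.0911] pred tip [ 0.5702 -0.0403  0.0886] px (np.float64(325.34372326579614), np.float64(249.68540894287818)) [-1.52  0.27  1.55]
crop at 275 199 x4 (scene left, side right)
side 16.175 [ 0.4389 -0.0089  0.0911] pred tip [ 0.5702 -0.0403  0.0886] px (np.float64(314.04809044349867), np.float64(234.55326709455542)) [-1.91  0.09  2.3 ]
crop at 264 184 x4 (scene left, side right)
```

View pics/q3.png

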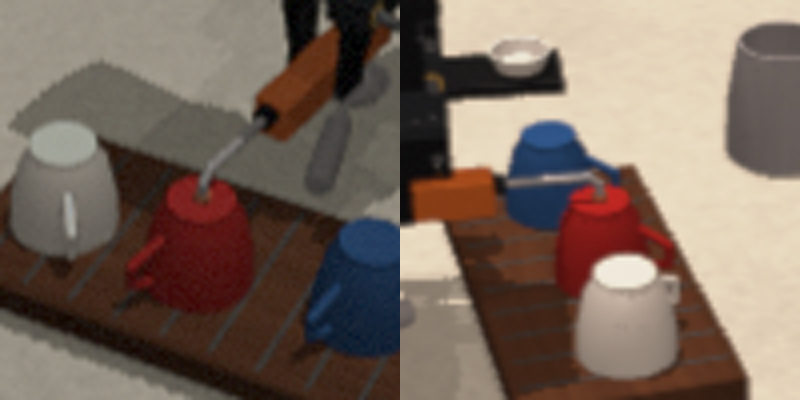

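Tip sits at the middle of the red top; cups look unmoved. Now lift, move over the cradle, and tilt.

Request:
{"method": "servo_tool", "body": {"targets": [[[0,0,-0.005],[0,0,0]],[[0,0,-0.025],[0,0,0]],[[0.0,0.0,-0.055],[0,0,0]],[[0.002,0.02,-0.069],[0,0,0]],[[0.005,0.06,-0.069],[0,0,0]],[[0.009,0.11,-0.069],[0,0.03,0]],[[0.013,0.16,-0.069],[0,0.07,0]],[[0.018,0.21,-0.069],[0,0.11,0]],[[0.022,0.26,-0.069],[0,0.15,0]],[[0.026,0.31,-0.069],[0,0.19,0]],[[0.03,0.35,-0.069],[0,0.21,0]],[[0.0306,0.3676,-0.069],[0,0.21,0]]]}}

```text
time_s: 17.73
position: [0.4949, 0.3575, 0.1596]
tcp_rot: [[-0.952, 0.231, -0.203], [0.226, 0.973, 0.048], [0.208, -0.0, -0.978]]
force: [0.5, -0.3, -1.4]
opening: 0.278
```

Request:
{"method": "servo_tool", "body": {"targets": [[[0,0,0],[0,0,0]],[[0,0,0],[0,0,0]],[[0,0,0],[0,0,0]]]}}

```text
time_s: 18.1
position: [0.4945, 0.3543, 0.1603]
tcp_rot: [[-0.951, 0.234, -0.203], [0.229, 0.972, 0.048], [0.209, -0.001, -0.978]]
force: [-0.5, 0.3, -0.7]
opening: 0.276
```

```bash
cat > r.py <<'E'
from h import *
import pickle
for n in('wrist','scene','side'):
    d=cap(n);pickle.dump(d,open(n+'_c.pkl','wb'));cv2.imwrite(f'pics/{n}_c.png',d['pixels'])
s=telemetry.read_state();R=s['tcp_rot'];print(s['time_s'],s['position'].round(4),R.round(4).tolist(),s['force'].round(1))
O=s['position']+R@[0,0,.0045];print('underside',O.round(4),'heading',np.degrees(np.arctan2(-R[1,0],-R[0,0])),'pitch',np.arcsin(R[2,0]))
G=np.array([.4947,.3555,.0894]);print('world togo',G-s['position'],'tool togo',(R.T@(G-s['position'])).round(4))
print('up in tool',(R.T@[0,0,1]).round(4))
# orange handle centre by colour in scene/side vs model
for n in('scene','side'):
    d=pickle.load(open(n+'_c.pkl','rb'));h=cv2.cvtColor(d['pixels'],cv2.COLOR_BGR2HSV)
    e=s['position']+R@np.array([-.065,0,-.0145]);u,v=proj(d,e);t=proj(d,s['position']+R@[-.135,0,.0025]);print(n,'front end px',u,v,'tip px',t)
E
python3 r.py
```

```text
18.25 [0.4948 0.3549 0.1604] [[-0.9509, 0.2338, -0.2027], [0.2287, 0.9723, 0.0486], [0.2084, -0.0002, -0.978]] [-0.1  0.9 -1.5]
underside [0.4939 0.3551 0.156 ] heading -13.52117265409105 pitch 0.20995965494183136
world togo [-0.00011829  0.00061026 -0.07097326] tool togo [-0.0145  0.0006  0.0695]
up in tool [ 2.084e-01 -2.000e-04 -9.780e-01]
scene front end px 507.0842511590596 266.67375193032404 tip px [492.20765603 296.84718378]
side front end px 270.73879016461626 160.15121083174796 tip px [291.54644452 168.01800041]
```

Request:
{"method": "servo_tool", "body": {"targets": [[[-0.002,0.0006,0.0098],[0,0,0]],[[-0.005,0.0006,0.0235],[0,0,0]],[[-0.0079,0.0006,0.037],[0,0,0]],[[-0.0104,0.0006,0.049],[0,0,0]],[[-0.0119,0.0006,0.0558],[0,0,0]],[[-0.0119,0.0006,0.0558],[0,0,0]],[[-0.0119,0.0006,0.0558],[0,0,0]]]}}

```text
time_s: 19.12
position: [0.4952, 0.3565, 0.1034]
tcp_rot: [[-0.951, 0.233, -0.202], [0.227, 0.973, 0.049], [0.208, 0.001, -0.978]]
force: [0.0, -0.4, -1.1]
opening: 0.277
```

```bash
python3 r.py
python3 - <<'E'
from h import *
import pickle
o=[]
for n,(x,y,w,h) in {'scene':(450,230,100,125),'side':(220,165,100,60)}.items():
    a=pickle.load(open(n+'_c.pkl','rb'))['pixels'][y:y+h,x:x+w];o.append(cv2.resize(a,None,fx=4,fy=4,interpolation=cv2.INTER_CUBIC))
o[1]=cv2.copyMakeBorder(o[1],0,500-240,0,0,cv2.BORDER_CONSTANT)
w=pickle.load(open('wrist_c.pkl','rb'))['pixels'][100:480,160:480];o[1][240:,:]=cv2.resize(w[100:],(400,260))
cv2.imwrite('pics/c1.png',np.hstack(o))
E
```

```text
19.275 [0.4952 0.3565 0.1037] [[-0.9514, 0.2326, -0.2017], [0.2274, 0.9726, 0.0489], [0.2075, 0.0007, -0.9782]] [-0.3  0.6 -1. ]
underside [0.4943 0.3567 0.0993] heading -13.441589746714458 pitch 0.20902587364674433
world togo [-0.00050233 -0.001002   -0.01427357] tool togo [-0.0027 -0.0011  0.014 ]
up in tool [ 2.075e-01  7.000e-04 -9.782e-01]
scene front end px 500.5281929452083 287.07125591825593 tip px [486.09123483 316.62555702]
side front end px 271.868245774998 176.36515203424355 tip px [292.30308779 183.86873193]
```

View pics/c1.png

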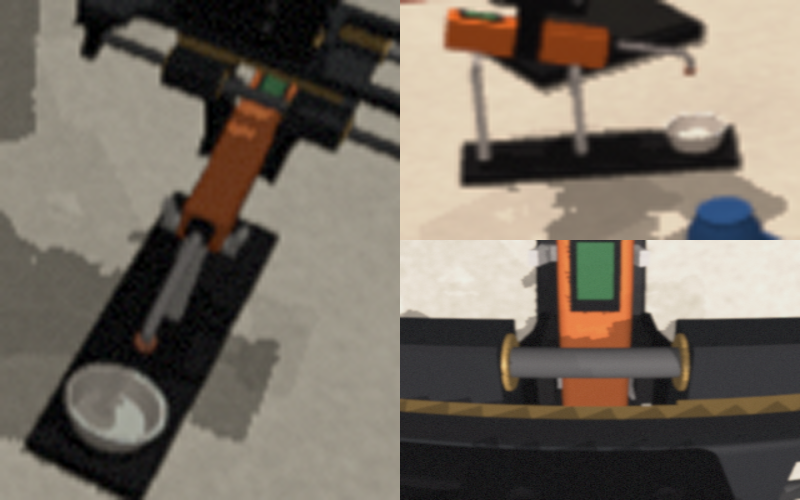

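Handle lies centred between the lips of both forks (wrist crop: lips at 545/640, handle 557–632) and the tip heads over the dish. Lowering the last 14 mm.

Request:
{"method": "servo_tool", "body": {"targets": [[[-0.0007,-0.0005,0.003],[0,0,0]],[[-0.0013,-0.0008,0.006],[0,0,0]],[[-0.0018,-0.001,0.0085],[0,0,0]],[[-0.0023,-0.001,0.0105],[0,0,0]],[[-0.0025,-0.001,0.0115],[0,0,0]],[[-0.0025,-0.001,0.0115],[0,0,0]]]}}

```text
time_s: 20.02
position: [0.4946, 0.3553, 0.0912]
tcp_rot: [[-0.951, 0.233, -0.203], [0.228, 0.973, 0.048], [0.209, -0.0, -0.978]]
force: [-1.2, -0.8, -2.2]
opening: 0.272
```

Request:
{"method": "servo_tool", "body": {"targets": [[[-0.0001,0,0.0005],[0,0,0]],[[-0.0002,0,0.001],[0,0,0]],[[-0.0003,0,0.0015],[0,0,0]],[[-0.0003,0,0.0015],[0,0,0]]]}}

```text
time_s: 20.52
position: [0.4946, 0.3553, 0.0897]
tcp_rot: [[-0.951, 0.233, -0.203], [0.228, 0.973, 0.048], [0.209, -0.0, -0.978]]
force: [0.2, 0.0, -1.0]
opening: 0.273
```

Request:
{"method": "servo_tool", "body": {"targets": [[[-0.0001,0,0.0005],[0,0,0]],[[-0.0002,0,0.0008],[0,0,0]],[[-0.0002,0,0.0008],[0,0,0]]]}}

```text
time_s: 20.9
position: [0.4947, 0.3554, 0.0894]
tcp_rot: [[-0.951, 0.233, -0.203], [0.228, 0.973, 0.049], [0.208, 0.0, -0.978]]
force: [-0.3, -0.6, 2.3]
opening: 0.272
```

Contact exactly at the predicted height. Release.

Request:
{"method": "servo_tool", "body": {"targets": [[[0,0,0.0002],[0,0,0]],[[0,0,0.0002],[0,0,0]],[[0,0,0.0002],[0,0,0]]]}}

```text
time_s: 21.28
position: [0.4947, 0.3554, 0.0893]
tcp_rot: [[-0.951, 0.233, -0.203], [0.227, 0.973, 0.049], [0.208, 0.0, -0.978]]
force: [-1.4, -2.5, 5.9]
opening: 0.276
```

Request:
{"method": "servo_tool", "body": {"targets": [[[0,0,0.0002],[0,0,0]],[[0,0,0.0002],[0,0,0]],[[0,0,0.0002],[0,0,0]],[[0,0,0.0002],[0,0,0]],[[0,0,0.0002],[0,0,0]],[[0,0,0.0002],[0,0,0]]], "gripper": 0.06}}

```text
time_s: 22.02
position: [0.4946, 0.3554, 0.0886]
tcp_rot: [[-0.951, 0.233, -0.203], [0.228, 0.973, 0.048], [0.208, -0.0, -0.978]]
force: [0.2, -0.7, 1.0]
opening: 0.685
```

Request:
{"method": "servo_tool", "body": {"targets": [[[0,0,-0.005],[0,0,0]],[[0,0,-0.02],[0,0,0]],[[0,0,-0.045],[0,0,0]],[[0,0,-0.08],[0,0,0]],[[0,0,-0.12],[0,0,0]],[[0,0,-0.15],[0,0,0]],[[0,0,-0.17],[0,0,0]],[[0,0,-0.175],[0,0,0]],[[0,0,-0.175],[0,0,0]]]}}

```text
time_s: 23.15
position: [0.53, 0.3468, 0.26]
tcp_rot: [[-0.951, 0.233, -0.202], [0.228, 0.973, 0.049], [0.208, 0.0, -0.978]]
force: [-0.3, -0.4, -0.6]
opening: 0.689
```

```bash
cat > fin.py <<'E'
from h import *
O=np.array([.4938,.3557,.085]);a=np.radians(-13.5);c,s_=np.cos(.21),np.sin(.21)
X=np.array([c*np.cos(a),c*np.sin(a),-s_]);Y=np.array([-np.sin(a),np.cos(a),0]);Z=np.cross(X,Y)
print(telemetry.read_state()['force'].round(1),telemetry.read_state()['time_s'])
for n in('scene','side','wrist'):
    d=cap(n);h=cv2.cvtColor(d['pixels'],cv2.COLOR_BGR2HSV)
    m=cv2.inRange(h,(4,130,60),(17,255,255))
    C=np.array([proj(d,O+x*X+y*Y+z*Z) for x in(-.065,.065) for y in(-.012,.012) for z in(0,.028)],np.float32)
    x0,y0=C.min(0)-8;x1,y1=C.max(0)+8
    q=np.zeros_like(m);cv2.fillConvexPoly(q,cv2.convexHull(C).astype(int),255)
    w=np.zeros_like(m);w[max(0,int(y0)):int(y1),max(0,int(x0)):int(x1)]=255;m&=w
    v,u=np.nonzero(m)
    hv,hu=np.nonzero(q)
    print(n,'orange bbox',(u.min(),u.max(),v.min(),v.max()) if len(u) else None,'model bbox',(hu.min(),hu.max(),hv.min(),hv.max()),'IoU',((m&q)>0).sum()/((m|q)>0).sum(),'cent',u.mean(),v.mean(),hu.mean(),hv.mean(),'tip px',proj(d,O+.135*X+.002*Z))
    for k,P,ch in (('blue',(.566,.061,.09),0),('red',(.570,-.040,.09),2)):
        if n=='wrist':continue
        im=d['pixels'].astype(int);hh={'blue':((102,120,40),(118,255,255)),'red':((0,170,60),(4,255,255))}[k]
        g=cv2.inRange(h,*hh);px=proj(d,P).astype(int);e=np.zeros_like(g);e[px[1]-20:px[1]+40,px[0]-25:px[0]+25]=255
        g=cv2.morphologyEx(g&e,cv2.MORPH_CLOSE,np.ones((5,5)));i,l,st,ce=cv2.connectedComponentsWithStats(g);j=1+np.argmax(st[1:,4]);print(' ',k,st[j])
E
python3 fin.py
```

```text
[-0.3 -0.4 -0.6] 23.15
scene orange bbox (np.int64(492), np.int64(524), np.int64(246), np.int64(296)) model bbox (np.int64(491), np.int64(526), np.int64(244), np.int64(299)) IoU 0.6544766708701135 cent 507.7842003853564 271.65510597302506 508.19924337957127 271.3631778058008 tip px [483.83762868 320.97955796]
  blue [352 254  29  34 761]
  red [307 243  32  34 772]
side orange bbox (np.int64(223), np.int64(272), np.int64(163), np.int64(185)) model bbox (np.int64(231), np.int64(272), np.int64(171), np.int64(187)) IoU 0.7357414448669202 cent 251.8640776699029 177.69174757281553 251.50499001996008 178.94011976047904 tip px [292.44346034 188.03754863]
  blue [291 215  27  26 396]
  red [303 230  30  28 431]
wrist orange bbox (np.int64(302), np.int64(331), np.int64(153), np.int64(297)) model bbox (np.int64(301), np.int64(329), np.int64(151), np.int64(297)) IoU 0.7346368715083799 cent 316.20617320946957 233.0827090200779 315.0 222.72272174969623 tip px [315.34728186 347.8722312 ]
```

```bash
python3 -c "
from rig import order;print(order.hand_in())"
```

```text
the job is handed in; nothing more can be done
None
```

I picked up the left-most orange thermometer, touched the blue cup and then the red cup, laid the thermometer in its cradle and handed the job in at about 23 s of the 58 s allowed. The hand-in gave no verdict.

- **Touches:** The tip rested on the middle of each base for a second or slightly more. The force reading rose by about 3 to 4 N on each. Pictures at the moment of contact showed the tip at the middle of both bases.
- **Cradle:** The handle met the forks at the height I had calculated, and the push was about 7 N before I let go. In all three cameras its outline was at the planned pose. The centres agreed to about 1 px in the scene and side views. In the wrist view the along-handle centre differed by about 10 px, but its ends matched within 2 px. I put that difference down to the display covering part of the orange.
- **Cups:** The blue and red cups sat on the same pixels as at the start, to within 1 px.
- **Not checked:** I did not look at the tip over the dish after letting go, because my picture allowance was used up. Its position there is inferred from the handle pose. I also did not measure the white cup, tamper, pitcher or spoon at the end; the arm was never sent near them at low height.
- **Measurements that disagreed:** The first, distant views gave the cradle heading as about −16°, while the close wrist view gave −13.5°. I used the close value, and the handle fitted the forks.

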